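# Open the filter housing of a bench vacuum pump

### The job

The filter in the bench vacuum pump is due for inspection. Vent the housing by pushing the orange sprung plunger on top of the pump fully in, then twist the blue bayonet cover about a quarter turn anticlockwise in its seat to unlock it and lift it off. Lay the cover flat in the white tray with its wing handle up, setting it down rather than dropping it, let go, and leave the bottle and the tube racks where they are.

Things in the scene. Friction and masses are not known exactly. Their poses are not given: they have to be found in the camera images.
- pump: white bench vacuum pump fixed to the bench, 200 (x) x 170 (y) mm, its rear part (local x +25 to +100) 105 mm high. Origin: centre of its underside, z up; its front, -x, looks roughly to the robot. On its front a grey round filter pot leans 26 degrees from vertical towards local -x; the bayonet collar is the pot's upper end
- collar: grey bayonet collar, 110 mm across, rim 13.5 mm above the seat, fixed to the pump. Origin: centre of the seat (pump frame -30, 0, 135 mm). z: the pot's axis, outward, 26 degrees from vertical. x: where the cover's x points when locked (red dots on the rim); green dots at 88 degrees, anticlockwise, mark the two 60 degree wide gaps that let the lugs out; stops at about -3 and 106 degrees of turn
- cover: loose blue cover, about 0.14 kg: disc 72 mm across, 12 thick, with a straight light-blue wing handle on top, 60 mm long (x), 14 thick (y), its top 47 above the underside. Origin: mid-wing where to grip, 36 above the underside. z: axis, out of the wing. Starts locked: axes as the collar's, origin 36 mm out along the collar's z. Lies flat in the tray when its origin is 40 mm above the bench
- vent (a joint): stroke of the orange vent plunger: 0 out, 0.010 m fully in; straight down; sprung, returns by itself, about 2 N to start and 7 N fully in, then a rigid stop. It counts as fully in past 0.0085
- vent_top (a point): centre of the top face of the orange round plunger, 28 mm across, on top of the pump's rear part, facing up; it moves with the plunger; about 131 mm above the bench when out
- tray: low white open tray fixed to the bench, 180 x 180 mm outside, walls 4 mm thick and 22 mm high, floor top 4 mm above the bench. Origin: centre of its underside, z up
- bottle: white reagent bottle, 48 mm across, 100 mm tall, standing; origin at the centre of its underside; bystander
- purple_rack: purple tube rack 70 x 110 x 48 mm; origin at the centre of its underside; bystander
- green_rack: green tube rack 70 x 110 x 48 mm; origin at the centre of its underside; bystander
- lug (a point): one of the cover's two lugs (at its + and - x, lower edge, 24 degrees wide, 6 mm thick, 91 mm across both); point at its middle. Lugs have 2.5 mm play sideways, 2 mm up. Turn the cover anticlockwise seen from outside (+ about its z) by 72 to 104 degrees (aim 86) and it lifts out along the collar's z, clear after 15 mm. Turns with little friction, stays where left
Not all that is in view belongs to the job. What is meant by the cover is not black, and is the smaller of those in its own colour.

How it is judged:
By the outcome, as a careful person would: the job done as asked, in the order asked, and still so for the second after the job is handed in, with the robot touching nothing.
It also fails if it takes over 61 s, if anything falls off the work surface, if the arm or the gripper's body presses on something with over 40 N, if the wrist force passes 120 N, or if a joint passes its speed limit or range.

### The arm

A 6-joint arm with a two-finger parallel gripper is mounted at the origin on the work surface. World frame = base frame: x ahead of the robot, y to its left, z up, the work surface at z = 0. Lengths are in mm, angles in rad, forces in N, time in s.
With the tool pointing down it reaches from about 300 to 775 mm from the base axis. Payload 14.6 kg.
Tool frame: the origin (TCP) lies on the mounting face of the last link; the fingertips stand 199 mm ahead of it and the grasp point (between the pads) lies 180 mm ahead of it; z points along the fingers, y is the line along which they close (so a half turn about z gives the same grasp; the last joint's range is limited). The gripper opens to 94 mm and grips with 3 to 60 N. Pads are 16 mm wide; open, the fingers measure 119 mm over their backs; the gripper's body (75 mm by 177 mm) begins 78 mm behind the grasp point.
Start: joints at [-1.317, 0.3, 1.521, -0, 1.321, -0.067], TCP at [173.422, -521.934, 404.646] pointing down, gripper open.
Joint ranges: [-3.03, 3.03], [-0.79, 2.21], [0.23, 2.52], [-1.04, 4.18], [0, 3.07], [-2.55, 2.55]. Speed limits (rad/s): [2.22, 2.22, 2.57, 3.14, 3.14, 3.14].

### API

Orientations are given as [roll, pitch, yaw] about the fixed x, y, z axes, in that order (R = Rz(yaw) Ry(pitch) Rx(roll)).
In Python, from cell import manip gives the robot as it stands. The module is installed in compiled form; this text tells all that it offers.
- The arm moves only by the shell command python3 -m creep 'ROWS' [FORCE]. ROWS is a JSON object of lists of equal length, an entry for each row: "slide": the shift along the world's x, y, z in cm, a list of three; "turn": the turn about the world's z in rad; "claw": the opening, from 0 (shut) to 1 (fully open). A call has 1 to 8 rows; each row shifts and turns the commanded pose from where the row before left it; what a row does not reach is not made up. A row lasts 1/8 s, in which the tool goes at most 62.5 mm and 10.7 degrees, less where a joint would pass 70% of its speed; a pose out of reach is approached as far as the arm can. A call with a gripper value outside its range is refused whole. The fingers move at their own pace and stop on an object; FORCE is the grip in N (left out, the last holds). Time passes only in rows, so rows that do not move let the fingers close. It gives the time, the measured TCP pose, the force, the opening and the grip force at its end, in the units of the state.
- manip.read_state(): the state, without advancing time (a new reading comes with each control period).
- manip.camera(name): name is "scene" or "top"; returns (picture, depth): 400x640x3 uint8, red, green, blue; 400x640 float32, mm along the optical axis (not along the pixel's ray), 0 where there is no reading.
- manip.calibration(name): a dict with "intrinsics" (3x3 intrinsics, pixels), "pose" (4x4, takes a point from camera to world coordinates). Camera axes: x right, y up, looking along -z (the intrinsics and any distortion apply to the point x, -y, -z); pixel columns grow to the right and rows downward; lengths in mm; the calibration is good to about 2 mm. A picture is of the moment at which its call begins. calibration takes no time and is no camera call.
- manip.sign_off(): hands the job in; it is judged then, once.
Trained networks look in the newest picture that a camera, given by its name, has taken for a name from the list of things; names that differ only in an ending like _2 or _b are one class to them, and where a whole thing is asked for, a point or a joint stands for the part that bears it (a point fixed in the world has none). Each returns a list of dicts, best first, with "score" (0 to 1); they miss things now and then, are a little off and sometimes report something else, mostly with a low value. They report only what shows in the picture. A call takes as long as a camera call. They do not tell look-alikes from the thing itself.
- manip.cut_out(query, camera): "mask" (400x640 bool, what is visible of it) and "position" ([column, row] in pixels, amid what is visible of it).
The state is a dict: "clock": time; "joints": joint angles; "qd": joint speeds; "effort": joint torques, N m; "eef_pos": TCP position; "eef_rot": TCP orientation; "wrist_force": force on the tool from outside, world axes, zero at the start; "moment": the same for the moment, N m; "finger_gap": finger opening in mm; "finger_force": force on a finger pad.
Only numpy, scipy, OpenCV 4.12 (cv2) and the standard library are available. Lean on these libraries where they do the work, as an engineer would, in place of code of your own. Each camera call takes 0.05 s, during which the arm holds its last target. There are 200 camera calls.

## Working session

There is one attempt and no reset: what is moved stays moved. The work goes in short steps, Python scripts to look and compute and a shell command to move; the robot and the scene stay as the last step left them, time stands still between calls to the robot, and variables do not carry over. Pictures are saved under pics/ and viewed, at most 10 in all, crops included, and the job is handed in when it is done.

```bash
mkdir -p pics
cat > h.py <<'E'
import numpy as np, cv2
from cell import manip
def cam(n):
    p,d=manip.camera(n); return p,d,manip.calibration(n)
def world(uv,z,c):
    K=np.array(c["intrinsics"]);T=np.array(c["pose"]);uv=np.atleast_2d(uv).astype(float);z=np.ravel(z)
    x=(uv[:,0]-K[0,2])/K[0,0]*z;y=(uv[:,1]-K[1,2])/K[1,1]*z
    return np.c_[x,-y,-z]@T[:3,:3].T+T[:3,3]
def proj(P,c):
    K=np.array(c["intrinsics"]);T=np.array(c["pose"]);q=(np.atleast_2d(P)-T[:3,3])@T[:3,:3]
    return np.c_[-q[:,0]/q[:,2]*K[0,0]+K[0,2], q[:,1]/q[:,2]*K[1,1]+K[1,2]]
def maskpts(m,d,c):
    v,u=np.nonzero(m&(d>0)); return world(np.c_[u,v],d[v,u],c)
E
python3 - <<'E'
from h import *
for n in("scene","top"):
    p,d,c=cam(n); cv2.imwrite(f"pics/{n}0.png",p[...,::-1]); print(c)
    for q in("pump","collar","cover","vent","tray","bottle","purple_rack","green_rack"):
        for r in manip.cut_out(q,n)[:4]:
            P=maskpts(r["mask"],d,c); print(n,q,round(r["score"],2),np.round(r["position"]),r["mask"].sum(),np.median(P,0).round() if len(P) else None)
print(manip.read_state())
E
```

```text
{'intrinsics': array([[460.53260642,   0.        , 316.67829293],
       [  0.        , 460.53260642, 194.77595854],
       [  0.        ,   0.        ,   1.        ]]), 'pose': array([[-1.47982715e-01, -7.51050556e-01,  6.43447106e-01,
         1.30527657e+03],
       [ 9.88845020e-01, -1.01225553e-01,  1.09265334e-01,
         2.02336866e+02],
       [-1.69305011e-02,  6.52438847e-01,  7.57652235e-01,
         9.44768488e+02],
       [ 0.00000000e+00,  0.00000000e+00,  0.00000000e+00,
         1.00000000e+00]])}
scene pump 0.96 [361. 220.] 5919 [662. 197. 103.]
scene collar 0.78 [364. 188.] 558 [602. 199. 157.]
scene cover 0.8 [386. 167.] 615 [394. 239.  19.]
scene cover 0.74 [439. 240.] 747 [625. 379.  13.]
scene cover 0.57 [370. 180.] 497 [572. 205. 161.]
scene cover 0.39 [201. 270.] 1705 [ 796. -165.   40.]
scene vent 0.52 [361. 221.] 129 [676. 192. 130.]
scene tray 0.74 [226. 211.] 4084 [ 591. -164.    4.]
scene bottle 0.84 [281. 226.] 531 [667.   3.  61.]
scene purple_rack 0.87 [340. 286.] 1702 [792. 157.  40.]
scene green_rack 0.85 [201. 266.] 1635 [ 796. -165.   40.]
scene g
[... 1156 characters left out ...]
 775. -167.   41.]
{'clock': 0.9, 'joints': array([-1.31657810e+00,  2.99917620e-01,  1.52097857e+00,  1.25200129e-05,
        1.32069381e+00, -6.65749741e-02]), 'qd': array([ 0.00043333,  0.00104267, -0.00014794,  0.0001477 , -0.0019986 ,
        0.00137237]), 'effort': array([ 6.14888791e-05, -5.31663716e+01, -3.52912402e+01,  7.08372379e-02,
        2.12737627e-02, -1.11743148e-05]), 'eef_pos': array([ 173.43680357, -521.9385279 ,  404.64498758]), 'eef_rot': array([ 3.14158920e+00, -1.19269959e-05,  3.20790099e-01]), 'wrist_force': array([-1.10364781, -0.14558789,  0.32266763]), 'moment': array([-0.02694599, -0.01029553, -0.01906447]), 'finger_force': 0.0, 'finger_gap': 94.04218385346239}
```

View pics/scene0.png

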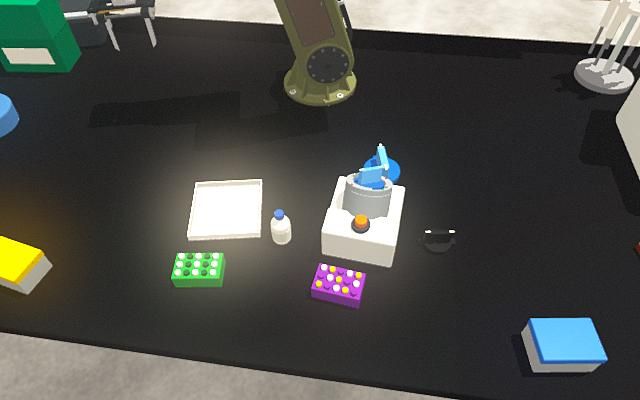

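View pics/top0.png

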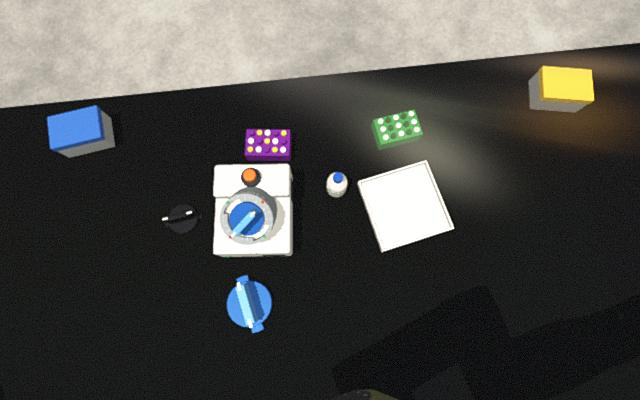

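The scene shows three candidates for the cover:
- The blue one seated in the collar, at top (245,218).
- A larger blue one lying on the bench, at (246,302).
- A black one, at (182,219).

By the description the target is the smaller blue one, seated in the collar. I'll check it in a crop and measure it.

Run:
```python
from h import *
out=[]
A=[];V=[];TR=[];W=[]
for n,(x0,y0) in {"top":(200,150),"scene":(315,130)}.items():
    p,d,c=cam(n)
    out.append(cv2.resize(p[y0:y0+130,x0:x0+100,::-1],None,fx=4,fy=4,interpolation=cv2.INTER_CUBIC))
    r=manip.cut_out("pump",n)[0]; P=maskpts(r["mask"],d,c); A.append(P)
    T=P[abs(P[:,2]-105)<5]; print(n,"pumptop",len(T),T.mean(0).round(1),cv2.minAreaRect(T[:,:2].astype(np.float32)))
    r=manip.cut_out("vent",n)[0]; P=maskpts(r["mask"],d,c); P=P[P[:,2]>126]; print("vent",P.mean(0).round(1),np.ptp(P,0).round(1),len(P))
    r=manip.cut_out("tray",n)[0]; P=maskpts(r["mask"],d,c); P=P[P[:,2]<35];print("tray",cv2.minAreaRect(P[:,:2].astype(np.float32)))
    r=manip.cut_out("bottle",n)[0]; P=maskpts(r["mask"],d,c); print("bottle",P.mean(0).round(),P.max(0).round())
    hs=cv2.cvtColor(p,cv2.COLOR_RGB2HSV); 
    v,u=np.mgrid[:400,:640]; P=world(np.c_[u.ravel(),v.ravel()],d.ravel(),c).reshape(400,640,3)
    m=(hs[...,0]>88)&(hs[...,0]<125)&(hs[...,1]>80)&(P[...,2]>120)&(np.hypot(P[...,0]-575,P[...,1]-200)<90)&(d>0)
    for k in [m&(hs[...,0]<103),m&(hs[...,0]>=103)]: 
        Q=P[k]; print("blue",len(Q), hs[k].mean(0).round() if len(Q) else 0,Q.mean(0).round(1) if len(Q) else 0)
    np.save(f"w_{n}.npy",np.c_[P[m],hs[m]])
cv2.imwrite("pics/crop1.png",np.hstack(out))
```

```text
top pumptop 1831 [665.1 190.1 105.5] ((634.0975341796875, 195.173828125), (168.3389129638672, 136.4035186767578), 84.50234985351562)Traceback (most recent call last):
  File "<stdin>", line 9, in <module>
IndexError: list index out of range
```

```bash
cat > meas.py <<'E'
from h import *
out=[]
for n,(x0,y0) in {"top":(200,150),"scene":(315,130)}.items():
    p,d,c=cam(n)
    out.append(cv2.resize(p[y0:y0+130,x0:x0+100,::-1],None,fx=4,fy=4,interpolation=cv2.INTER_CUBIC))
    hs=cv2.cvtColor(p,cv2.COLOR_RGB2HSV).astype(int)
    v,u=np.mgrid[:400,:640]; P=world(np.c_[u.ravel(),v.ravel()],d.ravel(),c).reshape(400,640,3)
    near=(np.hypot(P[...,0]-620,P[...,1]-195)<150)&(d>0)
    T=P[near&(abs(P[...,2]-105)<4)&(P[...,0]>635)&(hs[...,1]<60)]; print(n,"pumptop",len(T),T.mean(0).round(1),cv2.minAreaRect(T[:,:2].astype(np.float32)))
    k=near&(hs[...,0]<14)&(hs[...,1]>150)&(P[...,2]>127)&(P[...,2]<135); Q=P[k]; print("vent",len(Q),Q.mean(0).round(1),np.ptp(Q,0).round(1),cv2.minEnclosingCircle(Q[:,:2].astype(np.float32)))
    k=(hs[...,1]<60)&(hs[...,2]>120)&(P[...,2]>-5)&(P[...,2]<35)&(abs(P[...,0]-590)<130)&(abs(P[...,1]+163)<130)
    Q=P[k]; print("tray",cv2.minAreaRect(Q[:,:2].astype(np.float32)),Q[Q[:,2]<10].mean(0).round(1))
    m=(hs[...,0]>88)&(hs[...,0]<125)&(hs[...,1]>80)&(P[...,2]>120)&(np.hypot(P[...,0]-575,P[...,1]-200)<90)&(d>0)
    print("hue",np.bincount(hs[m][:,0]).nonzero()[0],np.bincount(hs[m][:,0])[np.bincount(hs[m][:,0])>0])
    np.save(f"w_{n}.npy",np.c_[P[m],hs[m]])
    for nm,k in (("red",((hs[...,0]<8)|(hs[...,0]>172))&(hs[...,1]>110)),("green",(hs[...,0]>40)&(hs[...,0]<85)&(hs[...,1]>60))):
        k=k&near&(P[...,2]>105)&(np.hypot(P[...,0]-575,P[...,1]-200)<75)
        nn,l,s,ce=cv2.connectedComponentsWithStats(k.astype(np.uint8))
        for i in range(1,nn): print(nm,s[i,4],ce[i].round(1),P[l==i].mean(0).round(1))
cv2.imwrite("pics/crop1.png",np.hstack(out))
E
python3 meas.py
```

```text
top pumptop 1650 [668.9 195.  105.5] ((665.2565307617188, 192.4984130859375), (168.61724853515625, 73.29405975341797), 84.6680679321289)
vent 38 [659.2 191.9 130.4] [144.4  63.5   6.6] ((609.480712890625, 216.07568359375), 76.83368682861328)
tray ((601.4523315429688, -176.60943603515625), (203.0279083251953, 217.5990447998047), 11.298943519592285) [ 588.3 -163.     4.6]
hue [ 96  97  98  99 100 101 102 103 104 105 106 107 108 109 110 111 112] [  5  25  77  11   7   6   9  19  15  21  27 369 251  37  14   8   5]
red 4 [262.5 201.5] [597.  163.1 164.8]
red 4 [229.5 236.5] [538.2 241.3 132.3]
green 8 [227.1 202.1] [603.7 234.7 164.9]
green 8 [263.9 236.1] [531.1 170.2 132. ]
scene pumptop 1482 [673.7 195.8 104.6] ((668.8557739257812, 191.8876953125), (169.2814483642578, 74.69139099121094), 85.91325378417969)
vent 11 [667.1 196.9 128.8] [142.   61.3   6.6] ((612.673095703125, 213.70864868164062), 76.20660400390625)
tray ((594.95068359375, -155.01466369628906), (260.794677734375, 231.0052032470703), 5.545297622680664) [ 608.2 -148.6    2.7]
hue [ 90  91  92  93  95  96  97  98  99 100 101 102 103 104 105 106 107 108
 109 110 111] [  9   7  11   6   1   1   2   5   4   7   7 127 105  36  89  39  13  11
  13   4   3]
red 3 [385.3 177.7] [537.3 240.4 129.7]
red 2 [351.5 184. ] [600.  163.7 164.5]
green 3 [356. 173.] [534.1 169.3 132.7]
green 3 [382.7 189.3] [605.6 234.8 163.2]
```

View pics/crop1.png

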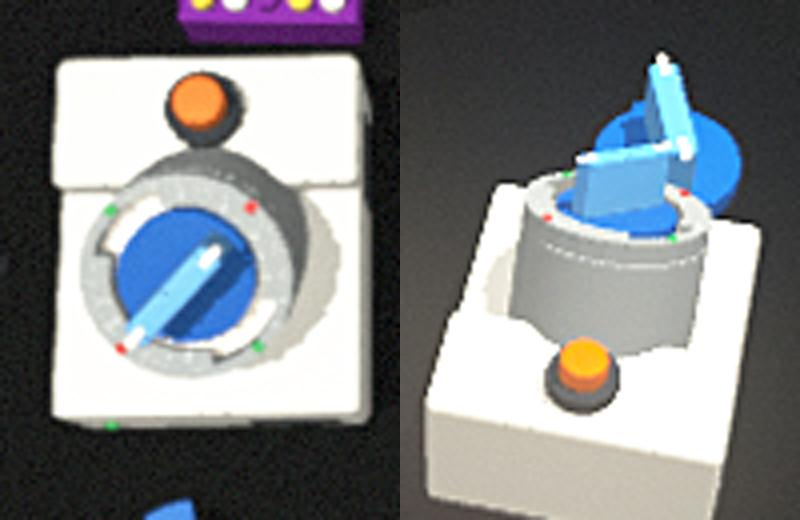

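The crop confirms it: the small blue cover sits in the collar at top (245,218). Its red dots are at (262,202) and (229,237), green at (227,202) and (264,236), and the orange plunger is at about (249,174). Next I'll refine the vent and tray positions and compute the collar axis.

```bash
python3 - <<'E'
from h import *
for n in("top","scene"):
    p,d,c=cam(n); hs=cv2.cvtColor(p,cv2.COLOR_RGB2HSV).astype(int)
    v,u=np.mgrid[:400,:640]; P=world(np.c_[u.ravel(),v.ravel()],d.ravel(),c).reshape(400,640,3)
    k=(np.hypot(P[...,0]-668,P[...,1]-192)<25)&(hs[...,0]<20)&(hs[...,1]>120)&(abs(P[...,2]-131)<3)
    print(n,"vent",k.sum(),P[k].mean(0).round(1),(P[k].min(0)/2+P[k].max(0)/2).round(1),np.ptp(P[k],0).round(1))
    for r in manip.cut_out("tray",n)[:1]:
        m=cv2.erode(r["mask"].astype(np.uint8),np.ones((3,3)))>0
        Q=P[m]; print("tray",cv2.minAreaRect(Q[:,:2].astype(np.float32)),Q.mean(0))
    for r in manip.cut_out("bottle",n)[:1]: Q=P[r["mask"]];print("bottle",np.median(Q,0).round())
a=np.array([-.4384*.9959,.4384*.0906,.8988])
rim=np.array([568.3,202.2,148.1]); seat=rim-13.5*a; o=seat+36*a; print(seat,o,o+8*a)
E
python3 -m creep '{"slide":[[3.3,4.8,0],[3.3,4.8,0],[3.3,4.8,0],[3.3,4.8,0],[3.3,4.8,0],[3.3,4.8,0],[3.3,4.8,0],[3.3,4.8,0]],"turn":[0.12,0.12,0.12,0.12,0.12,0.12,0.12,0.12],"claw":[0,0,0,0,0,0,0,0]}' 10
```

```text
top vent 114 [667.6 191.8 131.3] [667.8 192.3 131.1] [27.1 26.4  5.6]
tray ((561.7296752929688, -79.49221801757812), (190.25567626953125, 361.459716796875), 17.34804916381836) [ 586.77252806 -162.42294675    8.75080871]
bottle [641.   2.  70.]
scene vent 21 [670.5 189.  130.1] [672.6 192.2 130.4] [28.1 25.3  4.1]
tray ((983.8013305664062, 191.3586883544922), (22.221357345581055, 642.9414672851562), 89.97638702392578) [682.94036567 191.47317873 139.06109649]
bottle [667.   3.  63.]
[574.19413456 201.66379296 135.9662    ] [558.4764424 203.0936784 168.323    ] [554.98362192 203.41143072 175.5134    ]
clock: 2.45
eef_pos: [438.2, -136.1, 404.9]
eef_rot: [3.141, 0.0, 1.285]
wrist_force: [0.7, -1.3, -0.7]
finger_gap: 17.3
finger_force: 0.0
```

```bash
python3 -m creep '{"slide":[[3.3,4.7,0],[3.3,4.7,0],[3.3,4.7,0],[3.3,4.7,0],[3.3,4.7,0],[3.2,4.7,0],[3.2,4.6,0],[0,0,0]],"turn":[0.13,0.13,0.13,0.13,0.13,0.13,0.15,0],"claw":[0,0,0,0,0,0,0,0]}'; python3 -c "
from h import *;print(manip.read_state()['joints'])"
```

```text
clock: 3.45
eef_pos: [667.3, 193.0, 402.5]
eef_rot: [-3.14, -0.001, 2.216]
wrist_force: [-0.1, -0.6, -0.9]
finger_gap: 0.7
finger_force: 0.0
[ 2.28837710e-01  6.39443527e-01  1.03661490e+00  2.63406357e-04
  1.46768680e+00 -4.16136781e-01]
```

Contact should come at TCP z≈330 and full stroke at 320.

```bash
python3 -m creep '{"slide":[[0,0,-3],[0,0,-2.5],[0,0,-1],[0,0,-0.5],[0,0,0],[0,0,0]],"turn":[0,0,0,0,0,0],"claw":[0,0,0,0,0,0]}'; python3 -m creep '{"slide":[[0,0,-0.3],[0,0,-0.3],[0,0,-0.2],[0,0,0],[0,0,0]],"turn":[0,0,0,0,0],"claw":[0,0,0,0,0]}'
```

```text
clock: 4.2
eef_pos: [666.5, 190.0, 335.6]
eef_rot: [3.14, 0.001, 2.211]
wrist_force: [-0.7, 0.8, 0.5]
finger_gap: 0.8
finger_force: 0.0
clock: 4.82
eef_pos: [666.4, 190.1, 327.0]
eef_rot: [3.141, 0.0, 2.211]
wrist_force: [1.0, 0.1, 3.8]
finger_gap: 0.5
finger_force: 1.8
```

```bash
python3 -m creep '{"slide":[[0,0,-0.3],[0,0,-0.3],[0,0,0],[0,0,0]],"turn":[0,0,0,0],"claw":[0,0,0,0]}';python3 -m creep '{"slide":[[0,0,-0.1],[0,0,-0.1],[0,0,0],[0,0,0]],"turn":[0,0,0,0],"claw":[0,0,0,0]}'
```

```text
clock: 5.32
eef_pos: [666.5, 190.1, 321.0]
eef_rot: [3.141, 0.0, 2.211]
wrist_force: [-1.2, -0.9, 7.2]
finger_gap: 0.9
finger_force: 3.3
clock: 5.82
eef_pos: [666.4, 190.1, 320.4]
eef_rot: [3.14, 0.001, 2.211]
wrist_force: [-5.2, -1.9, 15.8]
finger_gap: 0.7
finger_force: 8.0
```

Plunger is on its stop (15.8 N, z blocked at 320.4). Now I'll retreat and go over the wing.

```bash
python3 -m creep '{"slide":[[0,0,4],[0,0,4.5],[-3.6,0.4,0],[-3.8,0.5,0],[-3.8,0.4,0],[0,0,0],[0,0,0],[0,0,0]],"turn":[0,0,0,0,0,0,0,0],"claw":[0,0,0,0.4,0.4,0.4,0.4,0.4]}' 8
python3 - <<'E'
from h import *
p,d,c=cam("top");print(c["pose"][:3,3]);q=cv2.resize(p[150:280,200:300,::-1],None,fx=4,fy=4)
p,d,c=cam("scene");cv2.imwrite("pics/c2.png",np.hstack([q,cv2.resize(p[100:230,315:415,::-1],None,fx=4,fy=4)]))
E
```

```text
clock: 6.82
eef_pos: [555.2, 202.9, 403.2]
eef_rot: [-3.141, -0.0, 2.21]
wrist_force: [0.2, 0.1, -0.6]
finger_gap: 37.4
finger_force: 0.0
[417.03982841  64.65165706 888.75265459]
```

View pics/c2.png

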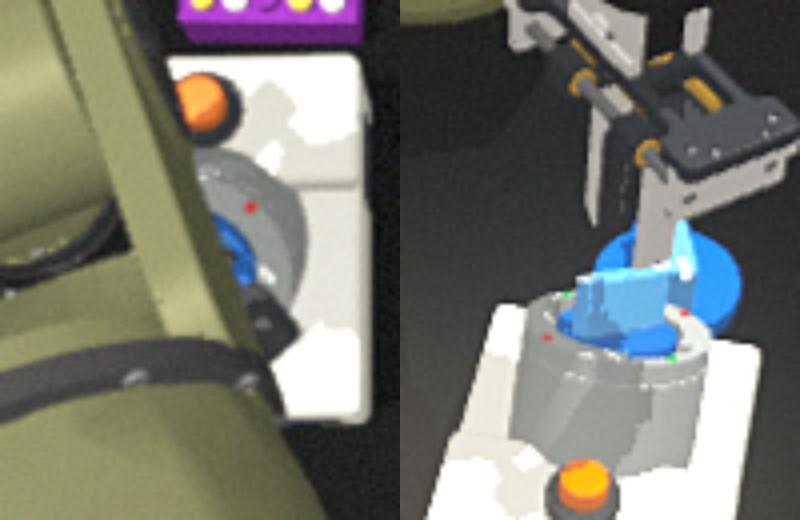

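The fingers straddle the wing: in the right half of the crop the wing is near (620,300) and the fingers are on either side. I'll lower and grip lightly.

```bash
python3 -m creep '{"slide":[[-0.1,0.05,-2],[0,0,-1.5],[0,0,-0.6],[0,0,-0.5],[0,0,0]],"turn":[0,0,0,0,0],"claw":[0.4,0.4,0.4,0.4,0.4]}' 8; python3 -m creep '{"slide":[[0,0,0],[0,0,0],[0,0,0],[0,0,0],[0,0,0]],"turn":[0,0,0,0,0],"claw":[0,0,0,0,0]}' 6
```

```text
clock: 7.55
eef_pos: [553.5, 203.6, 357.7]
eef_rot: [-3.142, -0.0, 2.211]
wrist_force: [0.1, -0.1, 0.3]
finger_gap: 37.6
finger_force: 0.0
clock: 8.18
eef_pos: [553.5, 203.6, 358.0]
eef_rot: [3.141, 0.0, 2.211]
wrist_force: [4.1, 2.5, 1.6]
finger_gap: 20.1
finger_force: 5.8
```

```bash
python3 -m creep '{"slide":[[0.1,0.08,0],[0,0,0],[0,0,0],[0,0,0],[0,0,0]],"turn":[0,0.1,0.1,0.1,0],"claw":[0,0,0,0,0]}' 6
```

```text
clock: 8.8
eef_pos: [554.2, 204.2, 357.5]
eef_rot: [-3.14, -0.001, 2.51]
wrist_force: [-5.0, -1.7, 4.4]
finger_gap: 18.2
finger_force: 5.8
```

```bash
python3 -m creep '{"slide":[[-0.05,-0.04,0],[0,0,0],[0,0,0],[0,0,0],[0,0,0]],"turn":[0.12,0.12,0.12,0.12,0],"claw":[0,0,0,0,0]}' 6;  python3 -m creep '{"slide":[[0,0,0],[0,0,0],[0,0,0],[0,0,0],[0,0,0]],"turn":[0.12,0.12,0.12,0.12,0],"claw":[0,0,0,0,0]}' 6
```

```text
clock: 9.43
eef_pos: [553.9, 204.0, 357.3]
eef_rot: [-3.141, -0.001, 2.988]
wrist_force: [0.0, 0.3, 0.6]
finger_gap: 14.3
finger_force: 6.0
clock: 10.05
eef_pos: [554.1, 204.0, 358.0]
eef_rot: [3.141, 0.001, -2.817]
wrist_force: [1.6, 1.8, 3.5]
finger_gap: 18.8
finger_force: 7.0
```

```bash
python3 -m creep '{"slide":[[0,0,0],[0,0,0],[0,0,0],[0,0,0],[0,0,0]],"turn":[0.1,0.1,0.1,0,0],"claw":[0,0,0,0,0]}' 6
python3 - <<'E'
from h import *
p,d,c=cam("top");q=cv2.resize(p[150:280,200:300,::-1],None,fx=4,fy=4)
p,d,c=cam("scene");cv2.imwrite("pics/c3.png",np.hstack([q,cv2.resize(p[130:230,325:402,::-1],(400,520))]))
E
```

```text
clock: 10.68
eef_pos: [554.0, 203.8, 358.1]
eef_rot: [-3.141, 0.001, -2.518]
wrist_force: [0.7, -1.2, 4.1]
finger_gap: 22.6
finger_force: 8.6
```

View pics/c3.png

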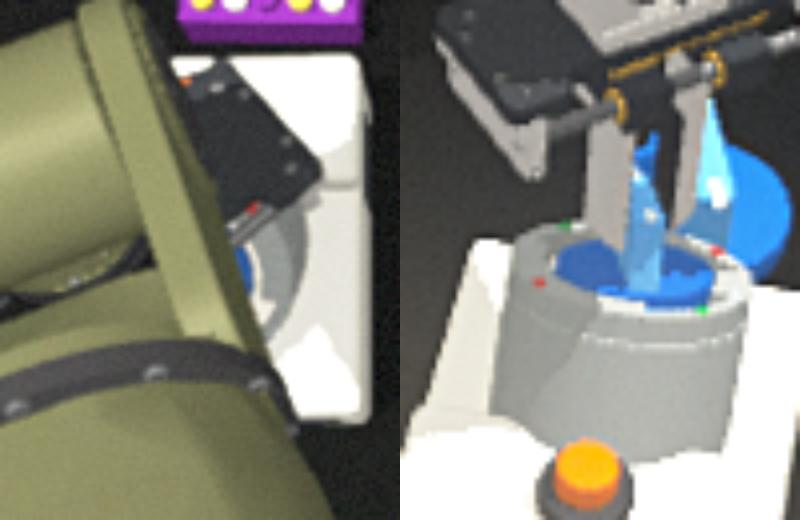

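The cover has turned, but the wing end at about (640,290) in the crop is still short of the green dot at (700,310). I'll measure the wing angle.

```bash
cat > wing.py <<'E'
from h import *
p,d,c=cam("scene");hs=cv2.cvtColor(p,cv2.COLOR_RGB2HSV).astype(int)
v,u=np.mgrid[:400,:640]; P=world(np.c_[u.ravel(),v.ravel()],d.ravel(),c).reshape(400,640,3)
a=np.array([-.4366,.0397,.8988]);o=np.array([558.5,203.1,168.3])
e2=np.array([.0906,.9959,0]);e1=np.cross(e2,a)
m=(hs[...,0]>88)&(hs[...,0]<115)&(hs[...,1]>60)&(d>0)
Q=(P-o)@np.c_[e1,e2,a]
m&=(np.hypot(Q[...,0],Q[...,1])<45)&(abs(Q[...,2])<45)
S=Q[m]; print(len(S))
W=S[(S[:,2]>-18)&(S[:,2]<14)]
D=S[(S[:,2]<-18)]
print("wing",len(W),W.mean(0).round(1)); 
w=W[:,:2]; r=np.hypot(*w.T); 
print(np.c_[W[r>15],r[r>15]].round(0)[::4])
f=w[r>20]; print("far dir",np.degrees(np.arctan2(*f.mean(0)[::-1])),"line",cv2.fitLine(w.astype(np.float32),cv2.DIST_HUBER,0,.01,.01).ravel())
print("disc z",np.median(D[:,2]))
E
python3 wing.py
```

```text
396
wing 130 [16.1  4.8  0.8]
[[-29.  -6.  13.  30.]
 [-24.  -0.  10.  24.]
 [ 15.   2.  12.  15.]
 [ 16.  -2.   9.  16.]
 [ 18.  -2.   7.  18.]
 [ 23.  12.  11.  26.]
 [ 28.   4.   9.  28.]
 [ -9.  13.  -3.  16.]
 [ 28.   6.   7.  28.]
 [ -9.  13.  -5.  16.]
 [ 23.   6.   3.  24.]
 [ 22.  -0.  -1.  22.]
 [ 25.   9.   2.  27.]
 [ 26.   3.  -1.  26.]
 [ 27.  12.   1.  29.]
 [ 26.   5.  -3.  27.]
 [ 25.  14.  -2.  28.]
 [ 27.   6.  -5.  28.]
 [ 18.  -2. -13.  18.]
 [ 23.   8.  -9.  24.]
 [ 27.   2. -11.  27.]
 [ 26.  11. -10.  28.]
 [ 28.   4. -12.  29.]
 [ 25.  13. -12.  28.]
 [ 27.   9. -15.  29.]
 [ 25.   9. -18.  27.]]
far dir 15.64684313364741 line [ 0.9852786   0.17095636 15.734406    4.568641  ]
disc z -23.99822983137153
```

The cover is at about 62° of turn; the pads lag in yaw. I'll over-rotate.

```bash
python3 -m creep '{"slide":[[0,0,0],[0,0,0],[0,0,0],[0,0,0],[0,0,0]],"turn":[0.1,0.1,0.1,0.05,0],"claw":[0,0,0,0,0]}' 6; python3 wing.py | grep -v '\['; python3 wing.py | tail -2
```

```text
clock: 11.45
eef_pos: [554.1, 203.6, 358.0]
eef_rot: [-3.14, -0.0, -2.168]
wrist_force: [-0.5, -4.1, 6.4]
finger_gap: 25.8
finger_force: 9.4
373
disc z -24.609226357590995
far dir 32.16107575134828 line [ 0.7948803  0.6067663 19.072052   9.5233965]
disc z -24.55899695837268
```

```bash
python3 -m creep '{"slide":[[0,0,0],[0,0,0],[0,0,0],[0,0,0],[0,0,0]],"turn":[0.08,0,0,0,0],"claw":[0,0,0.45,0.45,0.45]}' 6;  python3 -m creep '{"slide":[[0,0,0],[0,0,0],[0,0,0],[0,0,0],[0,0,0]],"turn":[-0.14,-0.14,-0.14,0,0],"claw":[0.45,0.45,0.45,0.45,0.45]}' 6; python3 wing.py
```

```text
clock: 12.18
eef_pos: [553.8, 204.1, 357.3]
eef_rot: [3.141, -0.0, -2.083]
wrist_force: [-0.5, 0.5, 0.1]
finger_gap: 42.2
finger_force: 0.0
clock: 12.8
eef_pos: [553.9, 204.0, 357.5]
eef_rot: [3.141, -0.0, -2.5]
wrist_force: [0.4, 0.1, 0.3]
finger_gap: 42.2
finger_force: 0.0
442
wing 216 [ 9.3  5.8 -1.7]
[[-22. -12.  11.  25.]
 [-14. -13.   9.  19.]
 [-11. -12.   8.  16.]
 [ 11.  13.  10.  17.]
 [ 17.  12.   9.  20.]
 [ 14.   5.   5.  15.]
 [ 22.  14.   9.  26.]
 [ 22.  10.   6.  24.]
 [ 23.  19.   8.  30.]
 [ 25.  13.   5.  28.]
 [ 22.  22.   5.  31.]
 [ 22.  13.   1.  25.]
 [ 17.  22.   1.  28.]
 [ 21.  11.  -2.  24.]
 [ 21.  20.  -0.  29.]
 [ 22.  12.  -4.  25.]
 [ 20.  20.  -3.  28.]
 [ 18.   9.  -8.  21.]
 [ 24.  19.  -4.  30.]
 [ 20.  10. -10.  22.]
 [ 21.  21.  -7.  30.]
 [ 25.  13. -10.  28.]
 [ 19.  21. -11.  29.]
 [ 19.  11. -15.  22.]
 [ 22.  20. -12.  30.]
 [ 23.  13. -15.  27.]
 [ 20.  22. -15.  30.]
 [ 21.  18. -18.  28.]]
far dir 39.31963524100772 line [0.764045   0.64516294 9.593809   3.727342  ]
disc z -25.152485260908463
```

Turn is about 84°, inside the unlock range. I'll regrip and lift along the collar axis.

```bash
python3 -m creep '{"slide":[[0,0,0],[0,0,0],[0,0,0],[0,0,0],[0,0,0]],"turn":[0,0,0,0,0],"claw":[0,0,0,0,0]}' 10;  python3 -m creep '{"slide":[[-0.13,0.01,0.27],[-0.13,0.01,0.27],[-0.13,0.01,0.27],[0,0,0]],"turn":[0,0,0,0],"claw":[0,0,0,0]}'; python3 wing.py | tail -2
```

```text
clock: 13.48
eef_pos: [554.0, 203.8, 357.6]
eef_rot: [-3.141, 0.0, -2.502]
wrist_force: [1.9, -3.1, -2.0]
finger_gap: 18.6
finger_force: 9.3
clock: 13.98
eef_pos: [550.0, 204.3, 366.2]
eef_rot: [-3.141, 0.001, -2.502]
wrist_force: [1.6, -3.7, 0.3]
finger_gap: 18.5
finger_force: 9.4
far dir 21.205418572928906 line [ 0.60957474  0.7927286  13.868258    5.594467  ]
disc z -21.864501479616344
```

```bash
python3 -m creep '{"slide":[[-0.18,0.02,0.36],[-0.18,0.02,0.36],[0,0,0]],"turn":[0,0,0],"claw":[0,0,0]}'; python3 wing.py | tail -2
python3 - <<'E'
from h import *
p,d,c=cam("scene");cv2.imwrite("pics/c4.png",cv2.resize(p[120:230,315:415,::-1],None,fx=5,fy=5))
E
```

```text
clock: 14.4
eef_pos: [546.2, 204.9, 373.3]
eef_rot: [3.141, 0.0, -2.502]
wrist_force: [0.0, -1.0, -2.2]
finger_gap: 14.2
finger_force: 10.0
far dir 74.2143390564555 line [0.60864645 0.79344153 6.280796   9.87584   ]
disc z -22.149418838616807
```

View pics/c4.png

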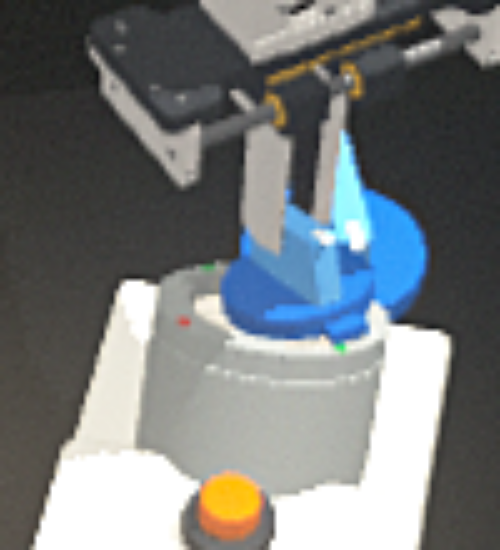

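The cover is out and flat against the pads (gap 14.2 mm). The lug and disc are clear of the collar at about (345,325) in the crop. I'll firm up the grip, then raise and carry.

```bash
python3 -m creep '{"slide":[[0,0,0],[-0.4,0.04,0.9],[-0.5,0.05,1.0],[-0.3,0,2],[0,0,2],[0,0,2],[0,0,1],[0,0,0]],"turn":[0,0,0,0,0,0,0,0],"claw":[0,0,0,0,0,0,0,0]}' 20; python3 -m creep '{"slide":[[0.7,-4.6,0],[0.7,-4.6,0],[0.7,-4.6,0],[0.7,-4.6,0],[0.7,-4.6,0],[0.7,-4.6,0],[0.7,-4.6,0],[0.5,-4.6,0]],"turn":[-0.12,-0.12,-0.12,-0.12,-0.12,-0.12,-0.12,-0.12],"claw":[0,0,0,0,0,0,0,0]}'; python3 -m creep '{"slide":[[0,0,0],[0,0,0],[0,0,0]],"turn":[0,0,0],"claw":[0,0,0]}'
python3 - <<'E'
from h import *
p,d,c=cam("scene");print(d.min());cv2.imwrite("pics/c5.png",cv2.resize(p[90:250,160:320,::-1],None,fx=3.7,fy=3.7))
E
```

```text
clock: 15.5
eef_pos: [534.2, 205.6, 462.6]
eef_rot: [-3.141, 0.001, -2.502]
wrist_force: [-0.2, 0.2, -2.6]
finger_gap: 13.4
finger_force: 20.0
clock: 16.5
eef_pos: [588.5, -164.0, 460.9]
eef_rot: [3.142, -0.001, 2.817]
wrist_force: [0.4, 0.3, -1.2]
finger_gap: 13.7
finger_force: 20.0
clock: 16.88
eef_pos: [588.5, -161.4, 461.8]
eef_rot: [3.141, -0.0, 2.823]
wrist_force: [-0.9, -0.3, -1.9]
finger_gap: 13.5
finger_force: 20.0
0.0
```

View pics/c5.png

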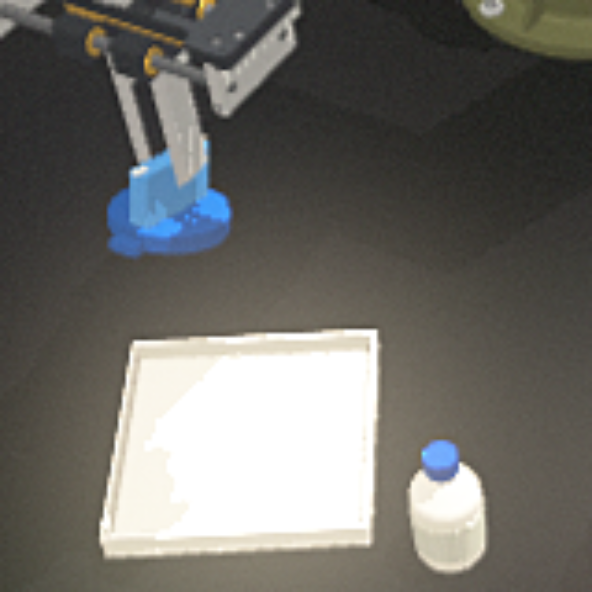

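The cover is held above the tray, which is at crop (240,440), with the wing up and slightly tilted in the wing plane. I'll measure the tilt and lowest point, and descend partway.

```bash
cat > hc.py <<'E'
from h import *
s=manip.read_state(); g=np.array(s["eef_pos"])-[0,0,180]
p,d,c=cam("scene");hs=cv2.cvtColor(p,cv2.COLOR_RGB2HSV).astype(int)
v,u=np.mgrid[:400,:640]; P=world(np.c_[u.ravel(),v.ravel()],d.ravel(),c).reshape(400,640,3)
m=(hs[...,0]>88)&(hs[...,0]<118)&(hs[...,1]>90)&(d>0)&(np.hypot(P[...,0]-g[0],P[...,1]-g[1])<70)&(P[...,2]>2)&(P[...,2]<g[2]+30)
Q=P[m]; q=Q-g; print(g.round(1),len(Q),"dz",q[:,2].min().round(1),q[:,2].max().round(1))
D=q[(hs[m][:,0]>=103)]
best=None;rng=np.random.default_rng(0)
for _ in range(500):
    t=D[rng.choice(len(D),3,False)];n=np.cross(t[1]-t[0],t[2]-t[0]);L=np.linalg.norm(n)
    if L<50: continue
    n/=L*np.sign(n[2]); k=abs((D-t[0])@n)<1.5
    if n[2]>.8 and (best is None or k.sum()>best[0]): best=(k.sum(),n,k)
E_=D[best[2]];n=np.linalg.svd(E_-E_.mean(0))[2][2];n*=np.sign(n[2])
print("plane",best[0],n.round(3),"tilt",np.degrees(np.arccos(n[2])).round(1),"z span",E_[:,2].min().round(),E_[:,2].max().round(),"ctr",E_.mean(0).round(), "disc mid xy",((Q.min(0)+Q.max(0))/2).round())
E
python3 -m creep '{"slide":[[0,0,-4],[0,0,-4],[0,0,-4],[0,0,-3.5],[0,0,-2],[0,0,0],[0,0,0]],"turn":[0,0,0,0,0,0,0],"claw":[0,0,0,0,0,0,0]}'; python3 hc.py
```

```text
clock: 17.8
eef_pos: [588.7, -162.1, 288.2]
eef_rot: [-3.142, 0.002, 2.822]
wrist_force: [0.2, 0.7, -1.8]
finger_gap: 13.7
finger_force: 20.0
[ 588.7 -162.1  108.2] 424 dz -50.1 5.4
plane 153 [-0.32   0.098  0.942] tilt 19.5 z span -49.0 -25.0 ctr [ 22.   2. -36.] disc mid xy [ 609. -165.   86.]
```

```bash
python3 -m creep '{"slide":[[0,0,-2],[0,0,-1],[0,0,-0.8],[0,0,0],[0,0,0]],"turn":[0,0,0,0,0],"claw":[0,0,0,0,0]}' 6; python3 -m creep '{"slide":[[0,0,-0.2],[0,0,-0.2],[0,0,-0.2],[0,0,-0.2],[0,0,0],[0,0,0]],"turn":[0,0,0,0,0,0],"claw":[0,0,0,0,0,0]}'; python3 hc.py
```

```text
clock: 18.48
eef_pos: [588.6, -162.5, 249.5]
eef_rot: [-3.142, 0.001, 2.821]
wrist_force: [-0.0, 0.0, -1.3]
finger_gap: 14.0
finger_force: 6.0
clock: 19.23
eef_pos: [589.0, -162.7, 242.2]
eef_rot: [-3.142, 0.004, 2.821]
wrist_force: [4.0, -1.9, 5.0]
finger_gap: 13.7
finger_force: 6.0
[ 589.  -162.7   62.2] 379 dz -59.7 7.2
plane 126 [-0.201  0.019  0.979] tilt 11.6 z span -45.0 -30.0 ctr [ 23.   7. -37.] disc mid xy [ 608. -166.   36.]
```

Touched and rotating level; continuing gently.

```bash
python3 -m creep '{"slide":[[0,0,-0.2],[0,0,-0.2],[0,0,0],[0,0,0]],"turn":[0,0,0,0],"claw":[0,0,0,0]}' 5; python3 hc.py;  python3 -m creep '{"slide":[[0,0,-0.2],[0,0,-0.2],[0,0,0],[0,0,0]],"turn":[0,0,0,0],"claw":[0,0,0,0]}' 4; python3 hc.py
```

```text
clock: 19.77
eef_pos: [588.4, -162.4, 236.9]
eef_rot: [-3.142, -0.0, 2.821]
wrist_force: [1.3, -1.6, 1.3]
finger_gap: 13.8
finger_force: 5.0
[ 588.4 -162.4   56.9] 432 dz -50.2 2.2
plane 156 [-0.086  0.002  0.996] tilt 4.9 z span -42.0 -34.0 ctr [ 22.   5. -37.] disc mid xy [ 604. -166.   33.]
clock: 20.32
eef_pos: [588.4, -162.4, 232.8]
eef_rot: [3.142, -0.0, 2.821]
wrist_force: [0.3, 0.2, 0.5]
finger_gap: 13.9
finger_force: 4.0
[ 588.4 -162.4   52.8] 437 dz -49.7 1.7
plane 134 [ 0.039 -0.031  0.999] tilt 2.8 z span -42.0 -35.0 ctr [ 20.   7. -38.] disc mid xy [ 604. -166.   29.]
```

```bash
python3 -m creep '{"slide":[[0,0,-0.1],[0,0,-0.1],[0,0,0],[0,0,0]],"turn":[0,0,0,0],"claw":[0,0,0,0]}' 3; python3 -m creep '{"slide":[[0,0,0],[0,0,0],[0,0,0],[0,0,0]],"turn":[0,0,0,0],"claw":[0.2,0.3,0.4,0.5]}' 3; python3 hc.py; python3 -m creep '{"slide":[[0,0,1],[0,0,3],[0,0,4],[0,0,5],[0,0,5],[0,0,0]],"turn":[0,0,0,0,0,0],"claw":[0.5,0.5,0.5,0.5,0.5,0.5]}'
python3 - <<'E'
from h import *
p,d,c=cam("scene")
hs=cv2.cvtColor(p,cv2.COLOR_RGB2HSV).astype(int)
v,u=np.mgrid[:400,:640]; P=world(np.c_[u.ravel(),v.ravel()],d.ravel(),c).reshape(400,640,3)
m=(hs[...,0]>88)&(hs[...,0]<118)&(hs[...,1]>90)&(d>0)&(np.hypot(P[...,0]-589,P[...,1]+162)<75)
print(np.percentile(P[m],[2,50,98],0).round())
D=P[m&(P[...,2]<25)]; print("disc top z",np.percentile(D[:,2],[5,50,95]).round(1),D.mean(0).round())
cv2.imwrite("pics/c6.png",cv2.resize(p[90:300,150:430,::-1],None,fx=2.8,fy=2.8))
E
```

```text
clock: 20.88
eef_pos: [588.4, -162.4, 230.9]
eef_rot: [-3.142, -0.0, 2.821]
wrist_force: [1.4, -0.2, 2.6]
finger_gap: 14.2
finger_force: 3.0
clock: 21.38
eef_pos: [588.4, -162.4, 230.9]
eef_rot: [-3.142, -0.0, 2.821]
wrist_force: [-0.5, -0.2, 0.2]
finger_gap: 44.1
finger_force: 0.0
[ 588.4 -162.4   50.9] 453 dz -46.8 2.8
plane 121 [-0.023  0.024  0.999] tilt 1.9 z span -38.0 -33.0 ctr [ 26.   3. -35.] disc mid xy [ 611. -164.   29.]
clock: 22.18
eef_pos: [588.2, -162.3, 416.0]
eef_rot: [-3.142, 0.008, 2.821]
wrist_force: [-0.6, 0.4, -1.2]
finger_gap: 46.9
finger_force: 0.0
[[ 571. -195.    6.]
 [ 610. -157.   16.]
 [ 641. -132.   52.]]
disc top z [ 8.2 15.2 18.8] [ 610. -157.   15.]
```

View pics/c6.png

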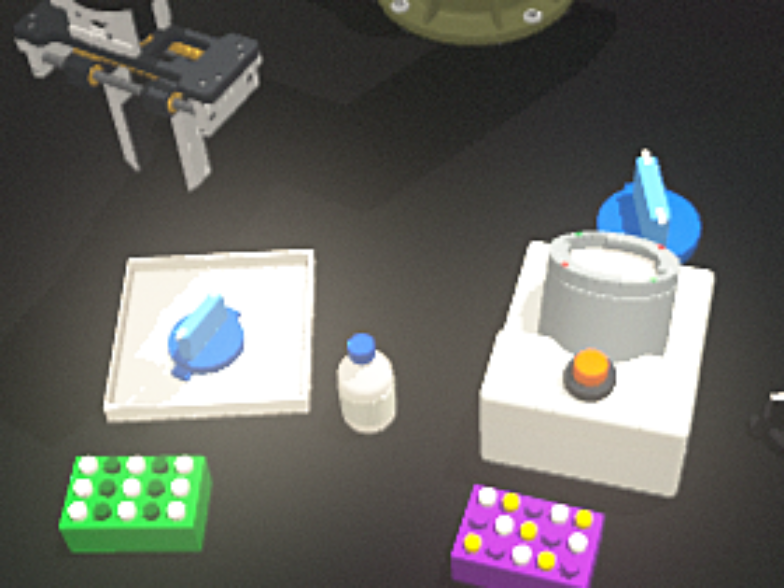

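The cover lies flat in the tray at crop (205,340), wing up. The collar is empty at (612,265), the bottle and racks are where they were, and the gripper is clear. Handing in.

```bash
python3 -c "
from cell import manip
print(manip.sign_off())"
```

```text
the job is handed in; nothing more can be done
None
```

The pump is vented, and the cover is unlocked, lifted off and lying flat in the tray with its wing up; the bottle and racks look unmoved, and the job was handed in at about 22 s.

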